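# Put the glued corner of the suanpan under the press

## Task

A corner of the black suanpan has just been glued: the one without its brass cap. Slide the suanpan over the board until that corner lies centred under the foot of the glue press, then run the foot down with the small top knob, by feel, until it holds the corner firmly without crushing it, and let go. The wide ring right below the knob is set and must not be dragged along, and everything else on the shelf stays where it is.

Things in the scene. Friction and masses are not known exactly. Their poses are not given: they have to be found in the camera images.
- suanpan: black lacquered abacus (suanpan), a loose rigid frame 250 mm long (its y), 130 mm wide (its x), about 22 mm high (planed by hand, up to 1 mm more or less), 0.3 to 0.6 kg, lying flat on the board. Rails 16 mm wide all round; inside, nine rods with dark beads that do not move and are lower than the rails. Origin: centre of its underside; z up, x away from the robot, y to the left
- end_rail (a point): the middle of the suanpan's right-hand short rail, about half-way up (11 mm above its underside). The rail runs along the suanpan's x, is 16 mm thick (along y) and about 22 mm high, and has 31 mm of free room on its inner side: a good place to take hold of it
- corner (a point): the freshly glued corner joint of the suanpan, the far left one: its brass cap is off, so it is plain black with a thin pale glue line (the other three corners have brass caps). The point is the centre of the 16 x 16 mm joint, 11 mm above the suanpan's underside, 57 mm along +x and 117 mm along +y from the suanpan's origin
- press: cast-iron glue press bolted to the shelf. Origin on the shelf top right under the spindle; x points from the spindle to the column, whose face is 65 mm behind the axis; the head's arm is 34 mm wide, the head 48 mm across, both more than 58 mm above the shelf. The round foot at the spindle's lower end (22 mm across, centred over this origin) starts 1.5 to 5.5 mm above the suanpan's top
- knob_mid (a point): small knurled knob on top of the press, 26 mm across, 20 mm high, this point on its axis half-way up, 3 mm of gap between its underside and the ring. Clockwise from above lowers the foot, 10 mm a turn; it stays where it is left. Free drag 0.08 N m; each 10 N on the work adds 0.016. Firm hold: 15 to 45 N, 0.024 to 0.072 N m over the drag. Over 60 N crushes; the foot is stiff (about 90 N per rad)
- ring_mark (a point): a point on the rim of the wide knurled ring below the knob, 27 mm from the axis, on its flat top. The ring is 58 mm across and 16 mm thick; it turns very easily (0.03 N m, a light rub of a fingertip drags it) and sets the height of the head: it is set and must stay as it is
- board: brown hardboard offcut lying on the shelf under press and suanpan, fixed, 4 to 6 mm thick; origin under the press spindle, same axes as the press; it reaches 280 mm from there towards the robot, 365 mm to the right and 130 mm to the left
- whistle: red tin whistle, 230 mm long, lying on the board to the left of the press; leave it alone
- cap: the brass corner cap that was taken off, an L of 30 mm, 4 mm thick, lying on the board to the left of the press; leave it alone
- elephant: grey soapstone elephant, 100 mm long, 65 mm high, left on the shelf; leave it alone
- magnifier: brass magnifying glass with a horn handle, 210 mm long, lying flat on the right of the shelf; leave it alone
- glue: white glue bottle, 52 mm wide, 130 mm high, on the left; leave it alone
- mallet: wooden mallet, 220 mm long, lying on the right of the board; leave it alone
- bowl: soapstone bowl, 100 mm wide, 40 mm high, on the left; leave it alone
There are look-alikes about, which are no part of the job. Of the things that look like the press, the larger one is meant.

How it is judged:
On the way, in this order (a step that is already met when the one before it is completed fails the run):
1. the bare corner lies centred under the raised foot, the suanpan flat on the board (horizontal distance between corner and press below 0.008 m and angle between suanpan's own z axis and vertical below 0.035 rad and contact force between press and suanpan below 3 N), for 0.2 s.
2. the foot is run down and holds the corner firmly (horizontal distance between corner and press below 0.008 m and contact force between press and suanpan above 15 N), for 0.3 s.
At the end, for the whole second after the job is handed in: The centre of the bare corner is within 8 mm (seen from above) of the foot's axis, the suanpan lies flat (within 2 degrees) and still, the foot presses on it with 15 to 45 N, the wide ring's rim is within 3 mm of where it started, and the robot has let go (all of step 2 and contact force between press and suanpan below 45 N and angle between suanpan's own z axis and vertical below 0.035 rad and linear speed of suanpan below 0.01 m/s and distance of ring_mark from where it was at the start of the episode below 0.003 m); the robot touches nothing.
It fails at once if the corner is crushed: the press bears on it with more than 60 N (contact force between press and suanpan above 60 N).
It fails at once if the wide ring is dragged by more than 3 mm at its rim (distance of ring_mark from where it was at the start of the episode above 0.003 m).
It fails at once if something else on the shelf is moved by more than 25 mm (distance of any of whistle, cap, elephant, magnifier, glue, mallet, bowl from where it was at the start of the episode above 0.025 m).
It also fails if it takes over 72 s, if anything falls off the work surface, if the arm or the gripper's body presses on something with over 40 N, if the wrist force passes 120 N, or if a joint passes its speed limit or range.

## Robot

A 6-joint arm with a two-finger parallel gripper is mounted at the origin on the work surface. World frame = base frame: x ahead of the robot, y to its left, z up, the work surface at z = 0. Lengths are in m, angles in rad, forces in N, time in s.
With the tool pointing down it reaches from about 0.375 to 0.925 m from the base axis. Payload 5.7 kg.
Tool frame: the origin (TCP) lies at the very end of the fingers, on their centre line; the grasp point (between the pads) lies 19 mm behind it; z points along the fingers, y is the line along which they close (so a half turn about z gives the same grasp; the last joint's range is limited). The gripper opens to 88 mm and grips with 3 to 60 N. Pads are 20 mm wide; open, the fingers measure 115 mm over their backs; the gripper's body (75 mm by 178 mm) begins 61 mm behind the grasp point.
Start: joints at [-1.417, 0.359, 1.51, -0, 1.272, -0.115], TCP at [0.159, -0.578, 0.223] pointing down, gripper open.
Joint ranges: [-2.97, 2.97], [-1.01, 2.36], [0.21, 2.38], [-0.96, 4.11], [0.2, 2.71], [-2.98, 2.98]. Speed limits (rad/s): [2.39, 2.39, 3.14, 3.14, 3.14, 3.14].

## Interface

Orientations are given as a unit quaternion [w, x, y, z].
In Python, from station import manip, imaging gives the robot as it stands. The module is installed in compiled form; this text tells all that it offers.
- The arm moves only by the tool play_rows, never from a script. Its argument "motion" is a list of rows, each an object of numbers: "claw": the closure, from 0 (fully open) to 1 (shut); "dx", "dy", "dz": the shift along the tool's x, y, z in m; "twist": the turn about the tool's z in degrees. In form: [{"claw": .., "dx": .., "dy": .., "dz": .., "twist": ..}, ...]. A call has 1 to 8 rows; each row shifts and turns the commanded pose from where the row before left it, along the tool's axes as they then stand; what a row does not reach is not made up. A row lasts 1/10 s, in which the tool goes at most 50 mm and 8.59 degrees, less where a joint would pass 70% of its speed; a pose out of reach is approached as far as the arm can. A call with a gripper value outside its range is refused whole. The fingers move at their own pace and stop on an object; "squeeze" is the grip in N (left out, the last holds). Time passes only in rows, so rows that do not move let the fingers close. It gives the time, the measured TCP pose, the force, the opening and the grip force at its end, in the units of the state.
- manip.sense(): the state, without advancing time (a new reading comes with each control period).
- imaging.grab_frame(name): name is "scene" or "side" or "wrist"; returns a dict with "img" (420x560x3 uint8, red, green, blue), "intrinsics" (3x3 intrinsics, pixels), "rvec" (rotation vector, rad) and "tvec" (3), from world to camera coordinates, as OpenCV has them. Camera axes: x right, y down, z forward; pixel columns grow to the right and rows downward; lengths in m; the calibration is good to about 2 mm. A picture is of the moment at which its call begins. There is no depth.
- manip.finish_job(): hands the job in; it is judged then, once.
The state is a dict: "t": time; "joint_positions": joint angles; "joint_vel": joint speeds; "effort": joint torques, N m; "tool_pos": TCP position; "eef_rot": TCP orientation; "force": force on the tool from outside, world axes, zero at the start; "ft_torque": the same for the moment, N m; "gripper_width": finger opening in m; "grip_force": force on a finger pad.
Only numpy, scipy, OpenCV 4.12 (cv2) and the standard library are available. Lean on these libraries where they do the work, as an engineer would, in place of code of your own. Each camera call takes 0.05 s, during which the arm holds its last target. There are 200 camera calls.

## Working session

There is one attempt and no reset: what is moved stays moved. The work goes in short steps, Python scripts to look and compute and a tool call to move; the robot and the scene stay as the last step left them, time stands still between calls to the robot, and variables do not carry over. Pictures are saved under pics/ and viewed, at most 10 in all, crops included, and the job is handed in when it is done.

Besides the shell and the picture viewer there is one more tool, called after ">>>" as name([rows], argument=value, ...), one row to a line, values as JSON. play_rows: Moves the arm, as the interface text tells. Its arguments: {"type":"object","properties":{"motion":{"type":"array"},"squeeze":{"type":"number"}},"required":["motion"]}

```bash
mkdir -p pics; cat > h.py <<'E'
import numpy as np, cv2
from station import manip, imaging
def grab(n,save=None):
    f=imaging.grab_frame(n)
    if save: cv2.imwrite('pics/'+save,f['img'][:,:,::-1])
    return f
def ray(f,uv):
    K=np.array(f['intrinsics']);R=cv2.Rodrigues(np.array(f['rvec'],float))[0];t=np.array(f['tvec'],float).ravel()
    d=R.T@np.linalg.inv(K)@np.array([uv[0],uv[1],1.]);return -R.T@t,d/np.linalg.norm(d)
def plane(f,uv,z):
    c,d=ray(f,uv);return c+d*(z-c[2])/d[2]
def tri(f1,a,f2,b):
    c1,d1=ray(f1,a);c2,d2=ray(f2,b)
    s=np.linalg.lstsq(np.c_[d1,-d2],c2-c1,rcond=None)[0]
    p,q=c1+s[0]*d1,c2+s[1]*d2;return (p+q)/2,np.linalg.norm(p-q)
def proj(f,P):
    return cv2.projectPoints(np.array(P,float).reshape(-1,3),np.array(f['rvec'],float),np.array(f['tvec'],float),np.array(f['intrinsics']),None)[0].reshape(-1,2)
E
python3 - <<'E'
from h import *
np.set_printoptions(precision=4,suppress=True)
for n in ['scene','side','wrist']:
    f=grab(n,n+'0.png');print(n,ray(f,(280,210)))
print(manip.sense())
E
```

```text
scene (array([1.3027, 0.0583, 1.3074]), array([-0.5332, -0.093 , -0.8409]))
side (array([0.1067, 0.718 , 1.0371]), array([ 0.358 , -0.6063, -0.7101]))
wrist (array([ 0.2294, -0.5594,  0.3842]), array([-0.2669, -0.087 , -0.9598]))
{'t': 0.15, 'joint_positions': array([-1.4171,  0.3593,  1.5112, -0.    ,  1.2725, -0.1151]), 'joint_vel': array([ 0.0012, -0.0029, -0.0033, -0.0004,  0.0014,  0.0002]), 'effort': array([  0.0008, -51.5755, -27.1007,   0.0675,   0.0306,  -0.0001]), 'tool_pos': array([ 0.1592, -0.5779,  0.222 ]), 'eef_rot': array([-0.0007,  0.991 ,  0.134 , -0.    ]), 'force': array([-0.3792,  0.5869,  0.0735]), 'ft_torque': array([-0.0232,  0.0184, -0.0305]), 'grip_force': 0.0, 'gripper_width': 0.08796371026080307}
```

View pics/scene0.png

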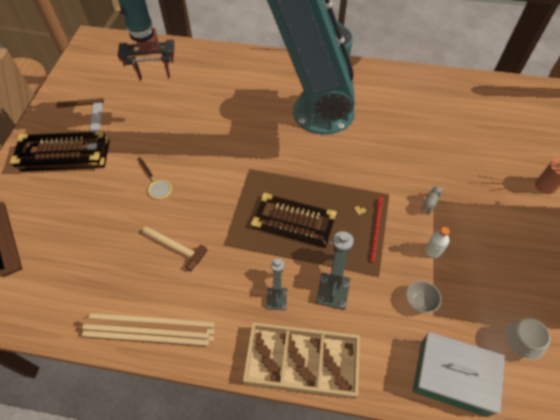

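View pics/side0.png

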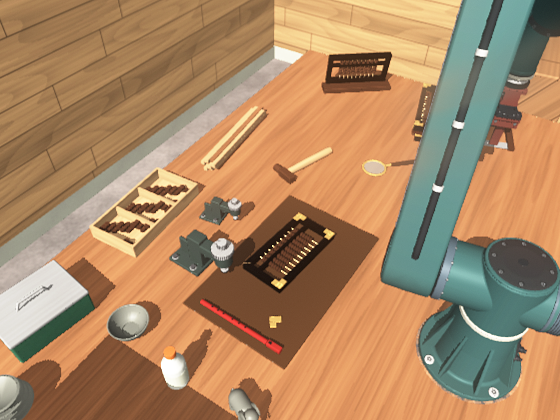

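The scene view shows the suanpan at (293,220) with caps at (265,198), (257,222) and (335,211), so the bare corner is near (330,243). There are two presses: the large one has its knob at (343,240) and foot plate at (335,290), and the small one is at (277,265)/(277,298). The large one stands by the board and is the one meant. Other suanpans at (60,150) and, in the side view, (357,70) are look-alikes lying off the board. I'll confirm with an enlarged crop.

```bash
python3 - <<'E'
import cv2,numpy as np
a=cv2.imread('pics/scene0.png')[165:315,225:400]; b=cv2.imread('pics/side0.png')[190:370,160:385]
a=cv2.resize(a,None,fx=4,fy=4,interpolation=3)[:600]; 
cv2.imwrite('pics/c1.png',a)
b=cv2.resize(b,None,fx=3.3,fy=3.3,interpolation=3)[:600]; cv2.imwrite('pics/c2.png',b)
print(a.shape,b.shape)
E
```

```text
(600, 700, 3) (594, 742, 3)
```

View pics/c1.png

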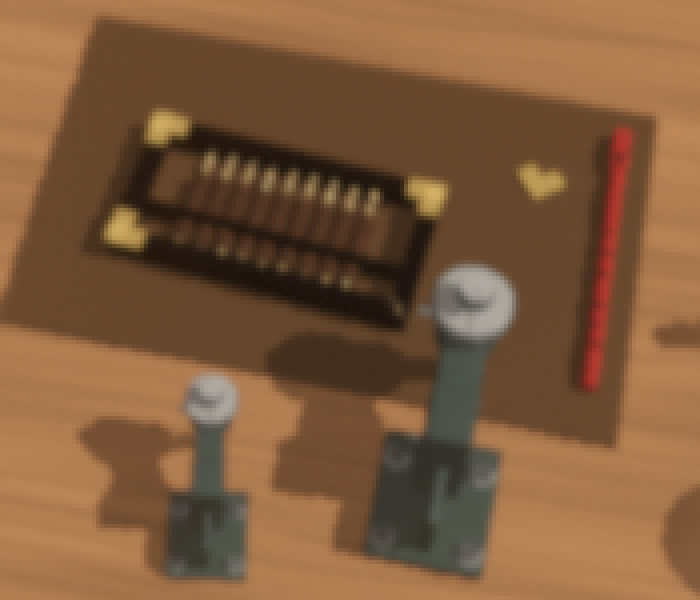

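View pics/c2.png

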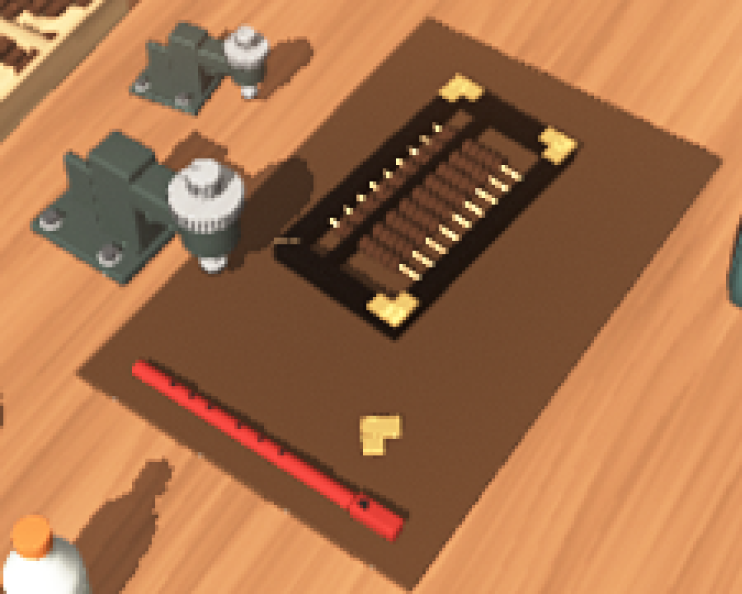

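```bash
cat > m.py <<'E'
from h import *
np.set_printoptions(precision=4,suppress=True)
S=grab('scene');D=grab('side')
s=lambda x,y:((x+.5)/4-.5+225,(y+.5)/4-.5+165)
d=lambda x,y:((x+.5)/3.3-.5+160,(y+.5)/3.3-.5+190)
print('board NR,NL,FL,FR')
bs=[s(98,15),s(656,118),s(615,447),s(3,322)];bd=[d(722,158),d(411,590),d(78,373),d(428,18)]
B=[]
for a,b in zip(bs,bd):
    p=plane(S,a,.005);q=plane(D,b,.005);B.append((p+q)/2);print(p,q,tri(S,a,D,b))
B=np.array(B)
ex=(B[2]+B[3]-B[0]-B[1]);ey=(B[1]+B[2]-B[0]-B[3]);print('yaw',np.degrees(np.arctan2(ex[1],ex[0])),np.degrees(np.arctan2(-ey[0],ey[1])))
th=np.arctan2(ex[1]-ey[0],ex[0]+ey[1]);X=np.array([np.cos(th),np.sin(th)]);Y=np.array([-X[1],X[0]])
L=[np.linalg.norm(B[i]-B[(i+1)%4]) for i in range(4)];print('sides',L)
c=B.mean(0)[:2]; nr=(B[0,:2]@X+B[1,:2]@X)/2; le=(B[1,:2]@Y+B[2,:2]@Y)/2; ri=(B[0,:2]@Y+B[3,:2]@Y)/2
print('press from board', X*(nr+.28)+Y*((le-.13)+(ri+.365))/2,np.degrees(th),'width',le-ri)
print('suanpan NR NL FL FR top')
C=[]
for a,b in zip([s(148,113),s(448,180),s(405,328),s(103,240)],[d(578,147),d(395,328),d(275,245),d(458,75)]):
    p=plane(S,a,.027);q=plane(D,b,.027);C.append((p+q)/2);print(p,q,tri(S,a,D,b))
C=np.array(C);print('L,W',[np.linalg.norm(C[i]-C[(i+1)%4]) for i in range(4)])
ex=(C[2]+C[3]-C[0]-C[1]);ey=(C[1]+C[2]-C[0]-C[3]);t2=np.arctan2(ex[1]-ey[0],ex[0]+ey[1]);print('centre',C.mean(0),'yaw',np.degrees(t2))
R=np.array([[np.cos(t2),-np.sin(t2)],[np.sin(t2),np.cos(t2)]])
print('corner',C.mean(0)[:2]+R@[.057,.117],'endrail',C.mean(0)[:2]+R@[0,-.117])
print('knob top',tri(S,s(473,288),D,d(207,166)))
print('foot side',plane(D,d(212,268),.03))
E
python3 m.py
```

```text
board NR,NL,FL,FR
[ 0.3222 -0.2242  0.005 ] [ 0.3256 -0.22    0.005 ] (array([ 0.3246, -0.2222,  0.0055]), np.float64(0.0046286202959691))
[0.3492 0.2694 0.005 ] [0.3505 0.271  0.005 ] (array([0.35  , 0.2702, 0.0052]), np.float64(0.0019255867522769345))
[0.6635 0.2535 0.005 ] [0.6624 0.2549 0.005 ] (array([0.663 , 0.2539, 0.0036]), np.float64(0.0005970203754634653))
[ 0.6387 -0.235   0.005 ] [ 0.6367 -0.2357  0.005 ] (array([ 0.6375, -0.2359,  0.0038]), np.float64(0.0015858760201952074))
yaw -2.6768704340375615 -2.9859934527695358
sides [np.float64(0.49295341472463794), np.float64(0.31351499129230737), np.float64(0.49015211156469946), np.float64(0.3140328038033974)]
press from board [0.6224 0.1279] -2.8655527735033712 width 0.4915516128506337
suanpan NR NL FL FR top
[ 0.4337 -0.1562  0.027 ] [ 0.4323 -0.1449  0.027 ] (array([ 0.4328, -0.1541,  0.0212]), np.float64(0.007498536363748356))
[0.4572 0.1004 0.027 ] [0.4677 0.1015 0.027 ] (array([0.464 , 0.1026, 0.0339]), np.float64(0.006239034609585839))
[0.6006 0.082  0.027 ] [0.5937 0.0836 0.027 ] (array([0.5968, 0.0812, 0.0215]), np.float64(0.002275491188458479))
[ 0.5626 -0.1679  0.027 ] [ 0.5641 -0.1653  0.027 ] (array([ 0.5637, -0.1668,  0.027 ]), np.float64(0.002700704851231999))
L,W [np.float64(0.25319688766175563), np.float64(0.13588898638424105), np.float64(0.25170216834342246), np.float64(0.1313874062124008)]
centre [ 0.514  -0.0334  0.027 ] yaw -7.248791280354925
corner [0.5853 0.0755] endrail [ 0.4992 -0.1494]
knob top (array([0.6236, 0.1235, 0.1448]), np.float64(0.001853605123774533))
foot side [0.6218 0.1317 0.03  ]
```

Board and knob fits agree: the press is at about (0.623,0.127), and the knob top is at z≈0.145. The bare corner must shift by about (+37,+52) mm, and the end rail is at (0.499,-0.149) with yaw -7°. I'm moving over the rail now.

>>> play_rows([
  {"claw": 0, "dx": 0.032, "dy": -0.023},
  {"claw": 0, "dx": 0.032, "dy": -0.023},
  {"claw": 0, "dx": 0.032, "dy": -0.023},
  {"claw": 0, "dx": 0.032, "dy": -0.023},
  {"claw": 0, "dx": 0.032, "dy": -0.023},
  {"claw": 0, "dx": 0.032, "dy": -0.023},
  {"claw": 0, "dx": 0.032, "dy": -0.023},
  {"claw": 0, "dx": 0.032, "dy": -0.023},
])

```text
validation failed for argument at $.mo...
```

>>> play_rows([
  {"claw": 0, "dx": 0.031, "dy": -0.023},
  {"claw": 0, "dx": 0.031, "dy": -0.023},
  {"claw": 0, "dx": 0.031, "dy": -0.023},
  {"claw": 0, "dx": 0.031, "dy": -0.023},
  {"claw": 0, "dx": 0.031, "dy": -0.023},
  {"claw": 0, "dx": 0.031, "dy": -0.023},
  {"claw": 0, "twist": 8},
  {"claw": 0, "twist": 8},
])

```text
validation failed for argument at $.mo...
```

>>> play_rows([
  {"claw": 0, "twist": 6.6},
  {"claw": 0},
  {"claw": 0},
])

```text
validation failed for argument at $.mo...
```

```bash
python3 - <<'E'
from h import *
f=grab('wrist','w1.png');print(manip.sense())
print(ray(f,(280,210)))
E
```

```text
{'t': 0.3, 'joint_positions': array([-1.41710966e+00,  3.59081299e-01,  1.51073667e+00,  2.11757493e-06,
        1.27247860e+00, -1.15095977e-01]), 'joint_vel': array([ 0.00100074, -0.0015486 , -0.00452785, -0.00078194, -0.00057331,
       -0.0001053 ]), 'effort': array([-3.39696981e-04, -5.14847553e+01, -2.70610803e+01,  6.74027391e-02,
        3.11343803e-02, -9.62274476e-05]), 'tool_pos': array([ 0.15929322, -0.57821763,  0.2223268 ]), 'eef_rot': array([-3.51912028e-04,  9.90983050e-01,  1.33986829e-01, -5.77900455e-06]), 'force': array([ 0.41305579, -0.58253485, -0.60959042]), 'ft_torque': array([-4.96855630e-02,  6.25398022e-05,  7.06962652e-03]), 'grip_force': 0.0, 'gripper_width': 0.08781146365887985}
(array([ 0.2293832 , -0.55961717,  0.38451469]), array([-0.2667461 , -0.08768362, -0.95976982]))
```

View pics/w1.png

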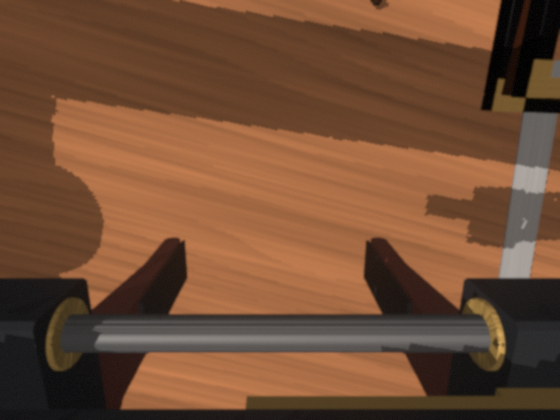

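The moves were refused, so the wrist view still shows the start spot, with the decoy suanpan at (530,60). Each row probably needs all its keys, so I'll fill them in.

>>> play_rows([
  {"claw": 0.0, "dx": 0.032, "dy": -0.023, "dz": 0.0, "twist": 0.0},
  {"claw": 0.0, "dx": 0.032, "dy": -0.023, "dz": 0.0, "twist": 0.0},
  {"claw": 0.0, "dx": 0.032, "dy": -0.023, "dz": 0.0, "twist": 0.0},
  {"claw": 0.0, "dx": 0.032, "dy": -0.023, "dz": 0.0, "twist": 0.0},
  {"claw": 0.0, "dx": 0.032, "dy": -0.023, "dz": 0.0, "twist": 0.0},
  {"claw": 0.0, "dx": 0.032, "dy": -0.023, "dz": 0.0, "twist": 0.0},
  {"claw": 0.0, "dx": 0.032, "dy": -0.023, "dz": 0.0, "twist": 0.0},
  {"claw": 0.0, "dx": 0.032, "dy": -0.023, "dz": 0.0, "twist": 0.0},
])

```text
t: 1.1
tool_pos: [0.3581, -0.3317, 0.2228]
eef_rot: [0.0, 0.991, 0.134, 0.0]
force: [-0.6, -0.2, -0.2]
gripper_width: 0.0877
grip_force: 0.0
```

>>> play_rows([
  {"claw": 0.0, "dx": 0.031, "dy": -0.023, "dz": 0.0, "twist": 0.0},
  {"claw": 0.0, "dx": 0.031, "dy": -0.023, "dz": 0.0, "twist": 0.0},
  {"claw": 0.0, "dx": 0.031, "dy": -0.023, "dz": 0.0, "twist": 0.0},
  {"claw": 0.0, "dx": 0.031, "dy": -0.023, "dz": 0.0, "twist": 0.0},
  {"claw": 0.0, "dx": 0.031, "dy": -0.023, "dz": 0.0, "twist": 0.0},
  {"claw": 0.0, "dx": 0.031, "dy": -0.023, "dz": 0.0, "twist": 0.0},
  {"claw": 0.0, "dx": 0.0, "dy": 0.0, "dz": 0.03, "twist": 8.0},
  {"claw": 0.0, "dx": 0.0, "dy": 0.0, "dz": 0.03, "twist": 8.0},
])

```text
t: 1.9
tool_pos: [0.5017, -0.1497, 0.1629]
eef_rot: [0.001, 1.0, -0.007, 0.002]
force: [0.3, 0.1, 0.3]
gripper_width: 0.0877
grip_force: 0.0
```

>>> play_rows([
  {"claw": 0.0, "dx": 0.0, "dy": 0.0, "dz": 0.03, "twist": 6.6},
  {"claw": 0.0, "dx": 0.0, "dy": 0.0, "dz": 0.0, "twist": 0.0},
])

```text
t: 2.1
tool_pos: [0.4971, -0.1491, 0.1294]
eef_rot: [-0.001, 0.998, -0.063, -0.003]
force: [-1.0, -0.0, -1.2]
gripper_width: 0.0879
grip_force: 0.0
```

```bash
python3 - <<'E'
from h import *
f=grab('wrist','w2.png');s=manip.sense();print(s['tool_pos'],s['eef_rot'],s['joint_positions'])
print(ray(f,(280,210)))
E
```

```text
[ 0.49844133 -0.14986007  0.13137975] [-8.24660995e-04  9.98107603e-01 -6.14518682e-02 -2.04934134e-03] [-4.24889354e-01  3.53594718e-01  1.78270652e+00  1.00065002e-04
  1.00970869e+00  1.26883506e+00]
(array([ 0.57027229, -0.15933019,  0.29116509]), array([-0.28655952,  0.02407331, -0.95775995]))
```

View pics/w2.png

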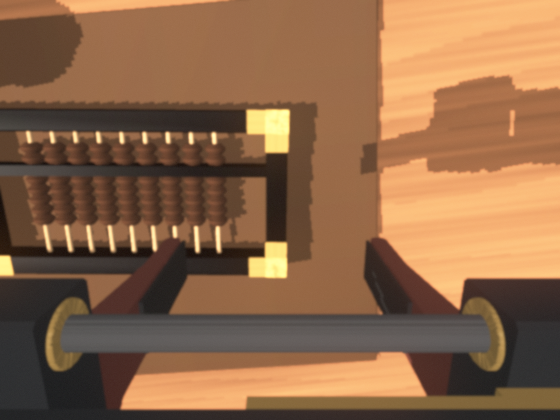

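The wrist view shows the right end rail standing upright in the image, cols 266-288, rows 110-277, with a cap at each end. It is square to the gripper.

```bash
python3 - <<'E'
from h import *
np.set_printoptions(precision=4,suppress=True)
f=grab('wrist');s=manip.sense()
P=[plane(f,u,.027) for u in [(289,110),(287.5,277),(266,190),(288,190)]]
for p in P: print(p)
print('len',np.linalg.norm(P[0]-P[1]),'thick',np.linalg.norm(P[2]-P[3]),'yaw',np.degrees(np.arctan2(*(P[0]-P[1])[[1,0]])))
m=(P[0]+P[1])/2
from scipy.spatial.transform import Rotation as Ro
w,x,y,z=s['eef_rot'];R=Ro.from_quat([x,y,z,w]).as_matrix()
e=P[0]-P[1];e/=np.linalg.norm(e);inn=np.array([-e[1],e[0],0])
t=m+inn*.008; print('rail mid',t,'centre',t+inn*.117,'corner',t+inn*.234+e*.057,'tool delta',R.T@(t-s['tool_pos']),s['tool_pos'],'tool x deg',np.degrees(np.arctan2(R[1,0],R[0,0])))
E
```

```text
[ 0.5663 -0.1689  0.027 ]
[ 0.4345 -0.1529  0.027 ]
[ 0.5095 -0.1447  0.027 ]
[ 0.5075 -0.1615  0.027 ]
len 0.13278133213351184 thick 0.016872251012729912 yaw -6.919124660232452
rail mid [ 0.5014 -0.1529  0.027 ] centre [ 0.5155 -0.0368  0.027 ] corner [0.5862 0.0725 0.027 ] tool delta [0.002  0.0022 0.1058] [ 0.4998 -0.1505  0.1328] tool x deg -7.01896440396769
```

>>> play_rows([
  {"claw": 0.6, "dx": 0.002, "dy": 0.002, "dz": 0.0, "twist": 0.0},
  {"claw": 0.6, "dx": 0.0, "dy": 0.0, "dz": 0.02, "twist": 0.0},
  {"claw": 0.6, "dx": 0.0, "dy": 0.0, "dz": 0.02, "twist": 0.0},
  {"claw": 0.6, "dx": 0.0, "dy": 0.0, "dz": 0.02, "twist": 0.0},
  {"claw": 0.6, "dx": 0.0, "dy": 0.0, "dz": 0.02, "twist": 0.0},
  {"claw": 0.6, "dx": 0.0, "dy": 0.0, "dz": 0.015, "twist": 0.0},
  {"claw": 0.6, "dx": 0.0, "dy": 0.0, "dz": 0.015, "twist": 0.0},
  {"claw": 0.6, "dx": 0.0, "dy": 0.0, "dz": 0.01, "twist": 0.0},
], squeeze=25)

```text
t: 3.0
tool_pos: [0.503, -0.1537, 0.0132]
eef_rot: [0.0, 0.998, -0.062, 0.001]
force: [-0.9, 0.1, -0.8]
gripper_width: 0.0358
grip_force: 0.0
```

>>> play_rows([
  {"claw": 0.6, "dx": 0.0, "dy": 0.0, "dz": 0.0, "twist": 0.0},
  {"claw": 1.0, "dx": 0.0, "dy": 0.0, "dz": 0.0, "twist": 0.0},
  {"claw": 1.0, "dx": 0.0, "dy": 0.0, "dz": 0.0, "twist": 0.0},
  {"claw": 1.0, "dx": 0.0, "dy": 0.0, "dz": 0.0, "twist": 0.0},
  {"claw": 1.0, "dx": 0.0, "dy": 0.0, "dz": 0.0, "twist": 0.0},
])

```text
t: 3.5
tool_pos: [0.5023, -0.1526, 0.0136]
eef_rot: [-0.0, 0.998, -0.063, 0.001]
force: [0.8, 3.5, 7.1]
gripper_width: 0.0158
grip_force: 25.0
```

>>> play_rows([
  {"claw": 1.0, "dx": 0.009, "dy": -0.001, "dz": 0.0, "twist": 0.0},
  {"claw": 1.0, "dx": 0.009, "dy": -0.001, "dz": 0.0, "twist": 0.0},
  {"claw": 1.0, "dx": 0.009, "dy": -0.001, "dz": 0.0, "twist": 0.0},
  {"claw": 1.0, "dx": 0.009, "dy": -0.0015, "dz": 0.0, "twist": 0.0},
  {"claw": 1.0, "dx": -0.001, "dy": -0.009, "dz": 0.0, "twist": 0.0},
  {"claw": 1.0, "dx": -0.001, "dy": -0.009, "dz": 0.0, "twist": 0.0},
  {"claw": 1.0, "dx": -0.001, "dy": -0.009, "dz": 0.0, "twist": 0.0},
  {"claw": 1.0, "dx": -0.001, "dy": -0.009, "dz": 0.0, "twist": 0.0},
])

```text
t: 4.3
tool_pos: [0.5397, -0.1172, 0.0134]
eef_rot: [0.001, 0.998, -0.062, 0.001]
force: [-0.7, -6.2, 5.4]
gripper_width: 0.0157
grip_force: 25.0
```

>>> play_rows([
  {"claw": 1.0, "dx": -0.001, "dy": -0.009, "dz": 0.0, "twist": 0.0},
  {"claw": 1.0, "dx": -0.001, "dy": -0.007, "dz": 0.0, "twist": 0.0},
  {"claw": 1.0, "dx": 0.0, "dy": 0.0, "dz": 0.0, "twist": 0.0},
  {"claw": 1.0, "dx": 0.0, "dy": 0.0, "dz": 0.0, "twist": 0.0},
])

```text
t: 4.7
tool_pos: [0.5396, -0.0999, 0.0134]
eef_rot: [-0.0, 0.998, -0.063, 0.001]
force: [0.4, 0.8, 6.0]
gripper_width: 0.0158
grip_force: 25.0
```

```bash
python3 - <<'E'
from h import *
f=grab('side','s3.png');g=grab('scene','sc3.png');s=manip.sense();print(s['tool_pos'],s['eef_rot'],s['force'])
a=cv2.resize(cv2.imread('pics/s3.png')[210:320,160:300],None,fx=4,fy=4,interpolation=3)
b=cv2.resize(cv2.imread('pics/sc3.png')[205:275,260:400],None,fx=4,fy=4,interpolation=3)
a=a[:310];print(a.shape,b.shape)
cv2.imwrite('pics/c3.png',np.vstack([a,b]))
E
```

```text
[ 0.5396482  -0.09987016  0.01344529] [-7.96973967e-05  9.98032428e-01 -6.26884504e-02  1.19375653e-03] [1.61757953 0.04568491 6.02948709]
(310, 560, 3) (280, 560, 3)
```

View pics/c3.png

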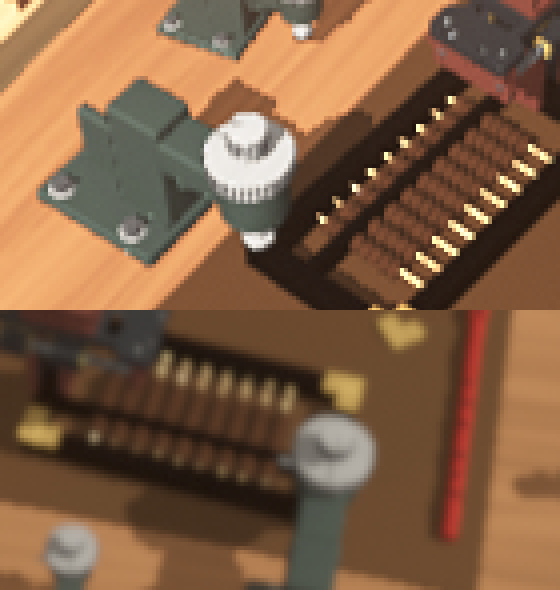

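The foot, at crop (260,240), stands over the bare corner, whose tip is near (247,252). I'll check this numerically.

```bash
python3 - <<'E'
from h import *
from scipy.optimize import least_squares
np.set_printoptions(precision=4,suppress=True)
f=grab('side');g=grab('scene')
d=lambda x,y:((x+.5)/4-.5+160,(y+.5)/4-.5+210)
s=lambda x,y:((x+.5)/4-.5+260,(y+.5)/4-.5+205)
# axis from columns of ring silhouette
r=lambda p:[proj(f,[p[0],p[1],.114])[0,0]-d(250.5,0)[0],proj(g,[p[0],p[1],.114])[0,0]-s(336.5,0)[0]]
print('ring axis',least_squares(r,[.62,.127]).x)
print('knob top',tri(f,d(248,122),g,s(336,130)))
for z in (.03,.036): print('foot',z,proj(f,[.6227,.127,z])*1-[d(259.5,240)])
NL=plane(g,s(367,64),.027);FR=plane(g,s(17,138),.027);print(NL,FR,np.linalg.norm(NL-FR))
v=NL-FR;yaw=np.arctan2(v[1],v[0])-np.arctan2(.25,-.13);c=(NL+FR)/2
R=np.array([[np.cos(yaw),-np.sin(yaw)],[np.sin(yaw),np.cos(yaw)]]);co=c[:2]+R@[.057,.117]
print('yaw',np.degrees(yaw),'corner',co,'outer tip predicted px in side crop',(proj(f,[*(c[:2]+R@[.065,.125]),.027])-[160-.5,210-.5])*4)
t=np.array([.6235,.1252]);e=np.radians(-7);R=np.array([[np.cos(e),-np.sin(e)],[np.sin(e),np.cos(e)]])
print('from tool: tip px',(proj(f,[*(t+R@[.008,.008]),.027])-[159.5,209.5])*4, 'z.005',(proj(f,[*(t+R@[.008,.008]),.005])-[159.5,209.5])*4)
E
```

```text
ring axis [0.6209 0.13  ]
knob top (array([0.6248, 0.1255, 0.145 ]), np.float64(0.002558791342634765))
foot 0.03 [[ 0.1652 -0.0884]]
foot 0.036 [[ 0.0103 -1.4789]]
[0.4913 0.1521 0.027 ] [ 0.6078 -0.1147  0.027 ] 0.29106429053333976
yaw -3.8928086242716358 corner [0.6143 0.1315] outer tip predicted px in side crop [[250.0637 255.0483]]
from tool: tip px [[244.5498 241.9689]] z.005 [[246.9801 261.983 ]]
```

```bash
python3 - <<'E'
from h import *
np.set_printoptions(precision=1,suppress=True,linewidth=160)
t=np.array([.6235,.1252]);e=np.radians(-7.1);R=np.array([[np.cos(e),-np.sin(e)],[np.sin(e),np.cos(e)]])
def prof(f,base,dirn,off):
    P=[[*(t+R@(np.array(base)+np.array(dirn)*o)),.027] for o in off]
    p=proj(f,P).astype(np.float32);im=cv2.cvtColor(f['img'],cv2.COLOR_RGB2GRAY).astype(np.float32)
    return cv2.remap(im,p[:,0:1],p[:,1:2],cv2.INTER_LINEAR).ravel()
off=np.arange(-.024,.017,.002)
print('offsets mm',off*1000)
for n in ('side','scene'):
    f=grab(n)
    for y in (-.04,-.08,-.12,-.16,-.2): print(n,'far edge y',y,prof(f,[.008,y],[1,0],off))
    for y in (-.02,-.05,-.09,): print(n,'near edge y',y,prof(f,[-.122,y],[-1,0],off))
    for x in (-.03,-.05,-.08): print(n,'left edge x',x,prof(f,[x,.008],[0,1],off))
E
```

```text
offsets mm [-24. -22. -20. -18. -16. -14. -12. -10.  -8.  -6.  -4.  -2.   0.   2.   4.   6.   8.  10.  12.  14.  16.]
side far edge y -0.04 [136.3 112.7  48.4  27.6  29.6  30.8  31.2  31.3  30.6  31.1  35.1  43.1  52.4  54.1  52.7  52.   56.1  69.7  89.  102.  111.2]
side far edge y -0.08 [27.4 30.1 28.5 30.4 32.6 32.4 32.  31.4 31.6 32.3 35.  43.5 53.3 60.5 61.5 61.3 61.  61.4 61.2 60.6 61.1]
side far edge y -0.12 [24.6 29.2 30.2 32.2 34.1 35.  34.9 34.7 35.4 35.8 37.6 45.3 55.6 59.8 62.1 61.8 61.5 61.5 61.9 61.  59.9]
side far edge y -0.16 [145.7  82.7  48.   33.3  33.6  35.9  36.3  36.2  35.4  36.3  44.9  61.6  83.4  94.7  97.8  97.1  96.2  96.4  96.9  97.3  98. ]
side far edge y -0.2 [ 79.5  83.2  85.6  85.4  81.3  80.3  76.5  77.1  81.   81.5  82.5  87.4  88.8  96.3 103.2 100.8  97.8  97.4  96.8  95.9  95.2]
side near edge y -0.02 [ 93.7  88.8  89.5 104.6 145.  155.4 153.4 158.7 161.4 155.5 161.1 147.4 106.3  64.5  26.2  25.1  34.4  59.2  83.9  94.   92.7]
side near edge y -0.05 [90.7 88.1 89.1 92.3 76.9 52.8 32.5 28.3 28.4 30.1 31.4 31.  30.8 29.8 28.3 27.4 33.1 55.6 82.2 93.4 
[... 1365 characters left out ...]
 -0.05 [84.9 81.  76.1 67.6 55.2 44.9 34.3 28.7 25.7 25.7 26.9 32.2 38.6 47.1 56.4 64.5 72.1 76.  78.6 79.6 79.9]
scene near edge y -0.09 [53.8 45.4 36.6 30.6 26.3 24.9 24.1 24.4 24.9 25.  25.3 30.6 36.6 46.2 56.1 64.3 71.8 75.7 78.6 79.7 80. ]
scene left edge x -0.03 [121.9 132.6 142.8 149.8 152.8 155.7 156.1 155.5 155.  153.4 153.3 154.2 154.8 154.6 150.5 143.4 135.3 126.1 117.6 108.3  99.6]
scene left edge x -0.05 [111.4 109.2 105.1 102.1  99.2  98.5  99.6 102.6 108.7 115.7 123.7 133.7 143.6 154.5 163.2 169.8 173.8 176.  176.  175.8 174.9]
scene left edge x -0.08 [154.7 159.8 164.6 168.4 170.5 171.3 172.2 173.  173.6 174.2 174.4 173.8 173.4 171.4 169.7 167.9 163.6 157.4 148.3 136.8 122.8]
```

The edges agree with yaw -7°. The corner is at about (0.622,0.125) against the press at (0.623,0.1275), so I'll nudge +2 mm in y, then release and rise.

>>> play_rows([
  {"claw": 1.0, "dx": 0.0, "dy": -0.002, "dz": 0.0, "twist": 0.0},
  {"claw": 1.0, "dx": 0.0, "dy": 0.0, "dz": 0.0, "twist": 0.0},
  {"claw": 1.0, "dx": 0.0, "dy": 0.0, "dz": 0.0, "twist": 0.0},
  {"claw": 0.6, "dx": 0.0, "dy": 0.0, "dz": 0.0, "twist": 0.0},
  {"claw": 0.6, "dx": 0.0, "dy": 0.0, "dz": 0.0, "twist": 0.0},
  {"claw": 0.6, "dx": 0.0, "dy": 0.0, "dz": 0.0, "twist": 0.0},
  {"claw": 0.6, "dx": 0.0, "dy": 0.0, "dz": -0.01, "twist": 0.0},
  {"claw": 0.6, "dx": 0.0, "dy": 0.0, "dz": -0.03, "twist": 0.0},
])

```text
t: 5.8
tool_pos: [0.5364, -0.0977, 0.0512]
eef_rot: [-0.001, 0.998, -0.063, -0.003]
force: [0.2, 0.4, -0.9]
gripper_width: 0.0352
grip_force: 0.0
```

>>> play_rows([
  {"claw": 0.3, "dx": 0.0, "dy": 0.0, "dz": -0.045, "twist": 0.0},
  {"claw": 0.3, "dx": 0.0, "dy": 0.0, "dz": -0.045, "twist": 0.0},
  {"claw": 0.3, "dx": 0.0, "dy": 0.0, "dz": -0.045, "twist": -8.5},
  {"claw": 0.3, "dx": 0.0, "dy": 0.0, "dz": -0.01, "twist": -8.5},
  {"claw": 0.3, "dx": 0.0, "dy": 0.0, "dz": 0.0, "twist": -8.5},
  {"claw": 0.3, "dx": 0.0, "dy": 0.0, "dz": 0.0, "twist": -8.5},
  {"claw": 0.3, "dx": 0.0, "dy": 0.0, "dz": 0.0, "twist": -8.5},
  {"claw": 0.3, "dx": 0.0, "dy": 0.0, "dz": 0.0, "twist": -8.5},
])

```text
t: 6.6
tool_pos: [0.5385, -0.0983, 0.1983]
eef_rot: [-0.0, 0.927, 0.376, 0.0]
force: [-1.1, 0.3, 0.3]
gripper_width: 0.0615
grip_force: 0.0
```

>>> play_rows([
  {"claw": 0.3, "dx": 0.0, "dy": 0.0, "dz": 0.0, "twist": -8.5},
  {"claw": 0.3, "dx": 0.0, "dy": 0.0, "dz": 0.0, "twist": -8.5},
  {"claw": 0.3, "dx": 0.0, "dy": 0.0, "dz": 0.0, "twist": -8.5},
  {"claw": 0.3, "dx": 0.0, "dy": 0.0, "dz": 0.0, "twist": -8.5},
  {"claw": 0.3, "dx": 0.0, "dy": 0.0, "dz": 0.0, "twist": -8.5},
  {"claw": 0.3, "dx": 0.0, "dy": 0.0, "dz": 0.0, "twist": -8.5},
  {"claw": 0.3, "dx": 0.0, "dy": 0.0, "dz": 0.0, "twist": -8.5},
  {"claw": 0.3, "dx": 0.0, "dy": 0.0, "dz": 0.0, "twist": -8.5},
])

```text
t: 7.4
tool_pos: [0.5385, -0.0983, 0.1982]
eef_rot: [-0.0, 0.558, 0.83, 0.0]
force: [0.4, 0.8, -0.3]
gripper_width: 0.0615
grip_force: 0.0
```

>>> play_rows([
  {"claw": 0.3, "dx": 0.0, "dy": 0.0, "dz": 0.0, "twist": -8.5},
  {"claw": 0.3, "dx": 0.0, "dy": 0.0, "dz": 0.0, "twist": -8.5},
  {"claw": 0.3, "dx": 0.0, "dy": 0.0, "dz": 0.0, "twist": -8.5},
  {"claw": 0.3, "dx": 0.0, "dy": 0.0, "dz": 0.0, "twist": -8.5},
  {"claw": 0.3, "dx": 0.0, "dy": 0.0, "dz": 0.0, "twist": -8.5},
  {"claw": 0.3, "dx": 0.0, "dy": 0.0, "dz": 0.0, "twist": -8.5},
  {"claw": 0.3, "dx": 0.0, "dy": 0.0, "dz": 0.0, "twist": -8.0},
  {"claw": 0.3, "dx": 0.0, "dy": 0.0, "dz": 0.0, "twist": 0.0},
])

```text
t: 8.2
tool_pos: [0.5386, -0.0984, 0.1981]
eef_rot: [0.0, 0.08, 0.997, 0.0]
force: [0.0, 0.5, 0.2]
gripper_width: 0.0618
grip_force: 0.0
```

```bash
cat > td.py <<'E'
from h import *
import sys
from scipy.spatial.transform import Rotation as Ro
np.set_printoptions(precision=4,suppress=True)
def td(P):
    s=manip.sense();w,x,y,z=s['eef_rot'];R=Ro.from_quat([x,y,z,w]).as_matrix()
    print('tool',s['tool_pos'],'x deg',np.degrees(np.arctan2(R[1,0],R[0,0])),'delta tool',R.T@(np.array(P)-s['tool_pos']),'j',s['joint_positions'],'t',s['t'])
if __name__=='__main__': td([float(a) for a in sys.argv[1:4]])
E
python3 td.py .6227 .1275 .19
```

```text
tool [ 0.5386 -0.0984  0.1981] x deg 170.87252679627605 delta tool [-0.0472  0.2364  0.0082] j [-0.307   0.308   1.6549  0.0002  1.1787 -1.7186] t 8.2
```

>>> play_rows([
  {"claw": 0.3, "dx": -0.008, "dy": 0.039, "dz": 0.0, "twist": 0.0},
  {"claw": 0.3, "dx": -0.008, "dy": 0.039, "dz": 0.0, "twist": 0.0},
  {"claw": 0.3, "dx": -0.008, "dy": 0.039, "dz": 0.0, "twist": 0.0},
  {"claw": 0.3, "dx": -0.008, "dy": 0.039, "dz": 0.0, "twist": 0.0},
  {"claw": 0.3, "dx": -0.008, "dy": 0.039, "dz": 0.0, "twist": 0.0},
  {"claw": 0.3, "dx": -0.007, "dy": 0.041, "dz": 0.0, "twist": 0.0},
  {"claw": 0.3, "dx": 0.0, "dy": 0.0, "dz": 0.0, "twist": -8.5},
  {"claw": 0.3, "dx": 0.0, "dy": 0.0, "dz": 0.0, "twist": -8.5},
])

```text
t: 9.0
tool_pos: [0.6229, 0.1286, 0.1978]
eef_rot: [-0.0, -0.07, 0.998, 0.0]
force: [0.3, 0.7, -0.8]
gripper_width: 0.0614
grip_force: 0.0
```

>>> play_rows([
  {"claw": 0.3, "dx": 0.0, "dy": 0.0, "dz": 0.0, "twist": -8.5},
  {"claw": 0.3, "dx": 0.0, "dy": 0.0, "dz": 0.0, "twist": -8.5},
  {"claw": 0.3, "dx": 0.0, "dy": 0.0, "dz": 0.0, "twist": 0.0},
])

```text
t: 9.3
tool_pos: [0.6227, 0.127, 0.1979]
eef_rot: [-0.0, -0.214, 0.977, 0.0]
force: [0.3, 0.2, 0.2]
gripper_width: 0.0613
grip_force: 0.0
```

```bash
python3 td.py .6227 .1275 .13; python3 -c "
from h import *
f=grab('wrist','w4.png');print(proj(f,[[.6227,.1275,.145],[.6227,.1275,.122]]))"
```

```text
tool [0.6227 0.127  0.1979] x deg -155.31312305292784 delta tool [-0.0002  0.0004  0.0679] j [ 0.0925  0.4309  1.4588  0.0002  1.2521 -1.9092] t 9.3
[[276.6420572  224.3924581 ]
 [276.5020996  213.83480582]]
```

View pics/w4.png

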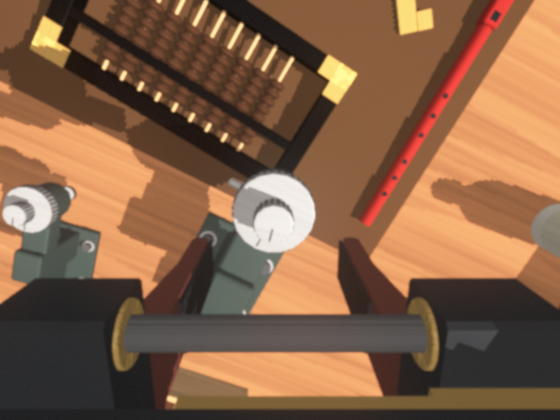

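```bash
cat > ring.py <<'E'
from td import *
f=grab('wrist');im=f['img'];hsv=cv2.cvtColor(im,cv2.COLOR_RGB2HSV)
m=((hsv[...,1]<40)&(hsv[...,2]>110)).astype(np.uint8);m[:, :200]=0;m[:,340:]=0;m[275:]=0;m[:150]=0
m=cv2.morphologyEx(m,cv2.MORPH_OPEN,np.ones((7,7),np.uint8))
n,l,st,_=cv2.connectedComponentsWithStats(m);k=1+np.argmax(st[1:,4]);print(st[k])
c,r=cv2.minEnclosingCircle(np.argwhere(l==k)[:,::-1].astype(np.float32));print(c,r)
p=plane(f,c,.122);q=plane(f,(c[0]+r,c[1]),.122);print('axis',p,'radius',np.linalg.norm(p-q))
g=cv2.GaussianBlur(cv2.cvtColor(im,cv2.COLOR_RGB2GRAY),(3,3),0)[190:260,235:315]
h=cv2.HoughCircles(g,cv2.HOUGH_GRADIENT,1,20,param1=60,param2=12,minRadius=16,maxRadius=25)
if h is not None:
    for x,y,rr in h[0][:3]: print('knob cand',x+235,y+190,rr,plane(f,(x+235,y+190),.145))
td([p[0],p[1],.130])
E
python3 ring.py
```

```text
[ 234  172   81  103 5904]
(270.59783935546875, 225.2798614501953) 54.15230178833008
axis [0.6321 0.1272 0.122 ] radius 0.03814092688899084
knob cand 273.5 226.5 21.0 [0.6249 0.1262 0.145 ]
tool [0.6227 0.1269 0.1979] x deg -155.5541184743392 delta tool [-0.0086 -0.0037  0.0679] j [ 0.0923  0.4309  1.4588  0.0002  1.2519 -1.9052] t 9.4
```

The knob shows as a circle of r 21 px at (273,226), and the ring is centred near (274,212). The axis is at about (0.6235,0.126), a 1 mm tool-y correction. Descending now to grip only the upper part of the knob.

>>> play_rows([
  {"claw": 0.4, "dx": 0.0, "dy": -0.001, "dz": 0.02, "twist": 0.0},
  {"claw": 0.4, "dx": 0.0, "dy": 0.0, "dz": 0.02, "twist": 0.0},
  {"claw": 0.4, "dx": 0.0, "dy": 0.0, "dz": 0.015, "twist": 0.0},
  {"claw": 0.4, "dx": 0.0, "dy": 0.0, "dz": 0.008, "twist": 0.0},
  {"claw": 0.4, "dx": 0.0, "dy": 0.0, "dz": 0.005, "twist": 0.0},
  {"claw": 0.4, "dx": 0.0, "dy": 0.0, "dz": 0.0, "twist": 0.0},
])

```text
t: 10.0
tool_pos: [0.6231, 0.126, 0.1294]
eef_rot: [-0.0, -0.214, 0.977, 0.0]
force: [-0.6, -0.5, -0.1]
gripper_width: 0.0527
grip_force: 0.0
```

>>> play_rows([
  {"claw": 1.0, "dx": 0.0, "dy": 0.0, "dz": 0.0, "twist": 0.0},
  {"claw": 1.0, "dx": 0.0, "dy": 0.0, "dz": 0.0, "twist": 0.0},
  {"claw": 1.0, "dx": 0.0, "dy": 0.0, "dz": 0.0, "twist": 0.0},
  {"claw": 1.0, "dx": 0.0, "dy": 0.0, "dz": 0.0, "twist": 0.0},
  {"claw": 1.0, "dx": 0.0, "dy": 0.0, "dz": 0.0, "twist": 0.0},
], squeeze=20)

```text
t: 10.5
tool_pos: [0.6236, 0.1261, 0.1302]
eef_rot: [0.0, -0.215, 0.977, 0.0]
force: [-0.7, 0.1, 3.1]
gripper_width: 0.0254
grip_force: 20.0
```

```bash
cat > feel.py <<'E'
from h import *
import sys
np.set_printoptions(precision=4,suppress=True)
r=[]
for i in range(int(sys.argv[1])):
    grab('wrist');s=manip.sense();r.append([s['effort'][5],s['ft_torque'][2],*s['force'],s['joint_positions'][5]])
r=np.array(r);print('eff6 %.4f tz %.4f+-%.4f'%(r[:,0].mean(),r[:,1].mean(),r[:,1].std()/max(1,len(r))**.5),'F',r[:,2:5].mean(0),'j6',r[:,5].mean(),'pos',s['tool_pos'],s['gripper_width'],s['t'])
E
python3 feel.py 4
```

```text
eff6 -0.0127 tz -0.0131+-0.0140 F [-0.3718  0.1514  3.151 ] j6 -1.912831308689272 pos [0.6236 0.126  0.1302] 0.02546307404730075 10.7
```

>>> play_rows([
  {"claw": 1.0, "dx": 0.0, "dy": 0.0, "dz": 0.0, "twist": 5.0},
  {"claw": 1.0, "dx": 0.0, "dy": 0.0, "dz": 0.0, "twist": 5.0},
  {"claw": 1.0, "dx": 0.0, "dy": 0.0, "dz": 0.0, "twist": 5.0},
  {"claw": 1.0, "dx": 0.0, "dy": 0.0, "dz": 0.0, "twist": 5.0},
  {"claw": 1.0, "dx": 0.0, "dy": 0.0, "dz": 0.0, "twist": 5.0},
  {"claw": 1.0, "dx": 0.0, "dy": 0.0, "dz": 0.0, "twist": 5.0},
])

```text
t: 11.3
tool_pos: [0.6236, 0.126, 0.1302]
eef_rot: [0.0, 0.047, 0.999, 0.0]
force: [-1.4, 0.5, 4.5]
gripper_width: 0.0253
grip_force: 20.0
```

```bash
python3 feel.py 1; python3 feel.py 3
```

```text
eff6 -0.3348 tz -0.0536+-0.0000 F [-0.865   0.4624  5.0344] j6 -1.381578732653071 pos [0.6236 0.126  0.1301] 0.025464686459936995 11.35
eff6 0.3560 tz -0.1012+-0.0117 F [-0.4739  0.3742  5.5506] j6 -1.3903539624254924 pos [0.6236 0.126  0.1301] 0.025524234663317588 11.5
```

>>> play_rows([
  {"claw": 1.0, "dx": 0.0, "dy": 0.0, "dz": 0.0, "twist": 3.0},
  {"claw": 1.0, "dx": 0.0, "dy": 0.0, "dz": 0.0, "twist": 3.0},
  {"claw": 1.0, "dx": 0.0, "dy": 0.0, "dz": 0.0, "twist": 3.0},
  {"claw": 1.0, "dx": 0.0, "dy": 0.0, "dz": 0.0, "twist": 3.0},
])

```text
t: 11.9
tool_pos: [0.6236, 0.126, 0.1301]
eef_rot: [0.0, 0.149, 0.989, 0.0]
force: [-0.5, -0.0, 5.9]
gripper_width: 0.0254
grip_force: 20.0
```

```bash
python3 feel.py 1; python3 feel.py 3
```

```text
eff6 -0.0867 tz -0.0024+-0.0000 F [-0.0721 -0.3539  5.5269] j6 -1.177594534741554 pos [0.6237 0.126  0.1301] 0.025449302270854835 11.95
eff6 0.1670 tz -0.0483+-0.0218 F [-0.7858 -0.3189  5.319 ] j6 -1.181794407603996 pos [0.6237 0.126  0.1301] 0.025432440569947184 12.1
```

```bash
cat > f1.py <<'E'
from h import *
import sys
n=int(sys.argv[1]) if len(sys.argv)>1 else 2
for i in range(n+1):
    if i: grab('wrist')
    s=manip.sense();print('t %.2f eff6 %.4f tz %.4f j6 %.4f v6 %.4f'%(s['t'],s['effort'][5],s['ft_torque'][2],s['joint_positions'][5],s['joint_vel'][5]))
E
```

>>> play_rows([
  {"claw": 1.0, "dx": 0.0, "dy": 0.0, "dz": 0.0, "twist": 1.0},
  {"claw": 1.0, "dx": 0.0, "dy": 0.0, "dz": 0.0, "twist": 1.0},
  {"claw": 1.0, "dx": 0.0, "dy": 0.0, "dz": 0.0, "twist": 1.0},
  {"claw": 1.0, "dx": 0.0, "dy": 0.0, "dz": 0.0, "twist": 1.0},
])

```text
t: 12.5
tool_pos: [0.6237, 0.126, 0.1301]
eef_rot: [0.0, 0.183, 0.983, 0.0]
force: [-0.6, 0.7, 5.4]
gripper_width: 0.0254
grip_force: 20.0
```

```bash
python3 f1.py 2
```

```text
t 12.50 eff6 -0.1522 tz 0.0656 j6 -1.1121 v6 0.1736
t 12.55 eff6 0.0089 tz 0.0487 j6 -1.1111 v6 -0.0296
t 12.60 eff6 0.1798 tz 0.0082 j6 -1.1122 v6 -0.0143
```

>>> play_rows([
  {"claw": 1.0, "dx": 0.0, "dy": 0.0, "dz": 0.0, "twist": 1.0},
  {"claw": 1.0, "dx": 0.0, "dy": 0.0, "dz": 0.0, "twist": 1.0},
  {"claw": 1.0, "dx": 0.0, "dy": 0.0, "dz": 0.0, "twist": 1.0},
  {"claw": 1.0, "dx": 0.0, "dy": 0.0, "dz": 0.0, "twist": 1.0},
])

```text
t: 13.0
tool_pos: [0.6237, 0.126, 0.1301]
eef_rot: [0.0, 0.217, 0.976, 0.0]
force: [-0.1, -0.5, 5.7]
gripper_width: 0.0254
grip_force: 20.0
```

```bash
python3 f1.py 2
```

```text
t 13.00 eff6 -0.1522 tz 0.0493 j6 -1.0422 v6 0.1733
t 13.05 eff6 0.0090 tz 0.0644 j6 -1.0413 v6 -0.0304
t 13.10 eff6 0.1799 tz 0.0210 j6 -1.0424 v6 -0.0123
```

j6 effort while creeping repeats to 1e-4 (-0.1522), which makes a good feel baseline. I'll keep creeping in 8° steps.

>>> play_rows([
  {"claw": 1.0, "dx": 0.0, "dy": 0.0, "dz": 0.0, "twist": 1.0},
  {"claw": 1.0, "dx": 0.0, "dy": 0.0, "dz": 0.0, "twist": 1.0},
  {"claw": 1.0, "dx": 0.0, "dy": 0.0, "dz": 0.0, "twist": 1.0},
  {"claw": 1.0, "dx": 0.0, "dy": 0.0, "dz": 0.0, "twist": 1.0},
  {"claw": 1.0, "dx": 0.0, "dy": 0.0, "dz": 0.0, "twist": 1.0},
  {"claw": 1.0, "dx": 0.0, "dy": 0.0, "dz": 0.0, "twist": 1.0},
  {"claw": 1.0, "dx": 0.0, "dy": 0.0, "dz": 0.0, "twist": 1.0},
  {"claw": 1.0, "dx": 0.0, "dy": 0.0, "dz": 0.0, "twist": 1.0},
])

```text
t: 13.9
tool_pos: [0.6237, 0.126, 0.1301]
eef_rot: [0.0, 0.285, 0.959, 0.0]
force: [-0.5, -0.4, 5.2]
gripper_width: 0.0257
grip_force: 20.0
```

```bash
python3 f1.py 2
```

```text
t 13.90 eff6 -0.1518 tz 0.0997 j6 -0.9026 v6 0.1741
t 13.95 eff6 0.0090 tz 0.0478 j6 -0.9017 v6 -0.0294
t 14.00 eff6 0.1801 tz -0.0019 j6 -0.9028 v6 -0.0143
```

>>> play_rows([
  {"claw": 1.0, "dx": 0.0, "dy": 0.0, "dz": 0.0, "twist": 1.0},
  {"claw": 1.0, "dx": 0.0, "dy": 0.0, "dz": 0.0, "twist": 1.0},
  {"claw": 1.0, "dx": 0.0, "dy": 0.0, "dz": 0.0, "twist": 1.0},
  {"claw": 1.0, "dx": 0.0, "dy": 0.0, "dz": 0.0, "twist": 1.0},
  {"claw": 1.0, "dx": 0.0, "dy": 0.0, "dz": 0.0, "twist": 1.0},
  {"claw": 1.0, "dx": 0.0, "dy": 0.0, "dz": 0.0, "twist": 1.0},
  {"claw": 1.0, "dx": 0.0, "dy": 0.0, "dz": 0.0, "twist": 1.0},
  {"claw": 1.0, "dx": 0.0, "dy": 0.0, "dz": 0.0, "twist": 1.0},
])

```text
t: 14.8
tool_pos: [0.6236, 0.126, 0.1301]
eef_rot: [0.0, 0.351, 0.936, 0.0]
force: [-0.4, -0.3, 5.1]
gripper_width: 0.0256
grip_force: 20.0
```

```bash
python3 f1.py 2
```

```text
t 14.80 eff6 -0.1522 tz 0.0993 j6 -0.7630 v6 0.1743
t 14.85 eff6 0.0092 tz 0.0157 j6 -0.7620 v6 -0.0301
t 14.90 eff6 0.1801 tz 0.0470 j6 -0.7632 v6 -0.0123
```

>>> play_rows([
  {"claw": 1.0, "dx": 0.0, "dy": 0.0, "dz": 0.0, "twist": 1.0},
  {"claw": 1.0, "dx": 0.0, "dy": 0.0, "dz": 0.0, "twist": 1.0},
  {"claw": 1.0, "dx": 0.0, "dy": 0.0, "dz": 0.0, "twist": 1.0},
  {"claw": 1.0, "dx": 0.0, "dy": 0.0, "dz": 0.0, "twist": 1.0},
  {"claw": 1.0, "dx": 0.0, "dy": 0.0, "dz": 0.0, "twist": 1.0},
  {"claw": 1.0, "dx": 0.0, "dy": 0.0, "dz": 0.0, "twist": 1.0},
  {"claw": 1.0, "dx": 0.0, "dy": 0.0, "dz": 0.0, "twist": 1.0},
  {"claw": 1.0, "dx": 0.0, "dy": 0.0, "dz": 0.0, "twist": 1.0},
])

```text
t: 15.7
tool_pos: [0.6236, 0.1259, 0.1301]
eef_rot: [0.0, 0.415, 0.91, 0.0]
force: [0.2, -0.2, 6.3]
gripper_width: 0.0252
grip_force: 20.0
```

```bash
python3 f1.py 2
```

```text
t 15.70 eff6 -0.1521 tz 0.1039 j6 -0.6234 v6 0.1709
t 15.75 eff6 0.0092 tz 0.0460 j6 -0.6224 v6 -0.0307
t 15.80 eff6 0.1801 tz -0.0013 j6 -0.6236 v6 -0.0122
```

>>> play_rows([
  {"claw": 1.0, "dx": 0.0, "dy": 0.0, "dz": 0.0, "twist": 1.0},
  {"claw": 1.0, "dx": 0.0, "dy": 0.0, "dz": 0.0, "twist": 1.0},
  {"claw": 1.0, "dx": 0.0, "dy": 0.0, "dz": 0.0, "twist": 1.0},
  {"claw": 1.0, "dx": 0.0, "dy": 0.0, "dz": 0.0, "twist": 1.0},
  {"claw": 1.0, "dx": 0.0, "dy": 0.0, "dz": 0.0, "twist": 1.0},
  {"claw": 1.0, "dx": 0.0, "dy": 0.0, "dz": 0.0, "twist": 1.0},
  {"claw": 1.0, "dx": 0.0, "dy": 0.0, "dz": 0.0, "twist": 1.0},
  {"claw": 1.0, "dx": 0.0, "dy": 0.0, "dz": 0.0, "twist": 1.0},
])

```text
t: 16.6
tool_pos: [0.6236, 0.1259, 0.1301]
eef_rot: [0.0, 0.478, 0.878, 0.0]
force: [-0.5, -0.2, 5.1]
gripper_width: 0.0252
grip_force: 20.0
```

```bash
python3 f1.py 1
```

```text
t 16.60 eff6 -0.1521 tz 0.0997 j6 -0.4837 v6 0.1736
t 16.65 eff6 0.0091 tz 0.0338 j6 -0.4828 v6 -0.0304
```

>>> play_rows([
  {"claw": 1.0, "dx": 0.0, "dy": 0.0, "dz": 0.0, "twist": 1.0},
  {"claw": 1.0, "dx": 0.0, "dy": 0.0, "dz": 0.0, "twist": 1.0},
  {"claw": 1.0, "dx": 0.0, "dy": 0.0, "dz": 0.0, "twist": 1.0},
  {"claw": 1.0, "dx": 0.0, "dy": 0.0, "dz": 0.0, "twist": 1.0},
  {"claw": 1.0, "dx": 0.0, "dy": 0.0, "dz": 0.0, "twist": 1.0},
  {"claw": 1.0, "dx": 0.0, "dy": 0.0, "dz": 0.0, "twist": 1.0},
  {"claw": 1.0, "dx": 0.0, "dy": 0.0, "dz": 0.0, "twist": 1.0},
  {"claw": 1.0, "dx": 0.0, "dy": 0.0, "dz": 0.0, "twist": 1.0},
])

```text
t: 17.45
tool_pos: [0.6236, 0.126, 0.1301]
eef_rot: [0.0, 0.538, 0.843, 0.0]
force: [-0.9, -0.2, 5.7]
gripper_width: 0.0257
grip_force: 20.0
```

```bash
python3 f1.py 1
```

```text
t 17.45 eff6 -0.1521 tz 0.0828 j6 -0.3441 v6 0.1748
t 17.50 eff6 0.0091 tz 0.0243 j6 -0.3432 v6 -0.0302
```

>>> play_rows([
  {"claw": 1.0, "dx": 0.0, "dy": 0.0, "dz": 0.0, "twist": 1.0},
  {"claw": 1.0, "dx": 0.0, "dy": 0.0, "dz": 0.0, "twist": 1.0},
  {"claw": 1.0, "dx": 0.0, "dy": 0.0, "dz": 0.0, "twist": 1.0},
  {"claw": 1.0, "dx": 0.0, "dy": 0.0, "dz": 0.0, "twist": 1.0},
  {"claw": 1.0, "dx": 0.0, "dy": 0.0, "dz": 0.0, "twist": 1.0},
  {"claw": 1.0, "dx": 0.0, "dy": 0.0, "dz": 0.0, "twist": 1.0},
  {"claw": 1.0, "dx": 0.0, "dy": 0.0, "dz": 0.0, "twist": 1.0},
  {"claw": 1.0, "dx": 0.0, "dy": 0.0, "dz": 0.0, "twist": 1.0},
])

```text
t: 18.3
tool_pos: [0.6236, 0.126, 0.1301]
eef_rot: [0.0, 0.595, 0.803, 0.0]
force: [-0.4, 1.0, 4.9]
gripper_width: 0.0255
grip_force: 20.0
```

```bash
python3 f1.py 1
```

```text
t 18.30 eff6 -0.1470 tz 0.1292 j6 -0.2045 v6 0.1740
t 18.35 eff6 0.0140 tz 0.0965 j6 -0.2035 v6 -0.0303
```

>>> play_rows([
  {"claw": 1.0, "dx": 0.0, "dy": 0.0, "dz": 0.0, "twist": 1.0},
  {"claw": 1.0, "dx": 0.0, "dy": 0.0, "dz": 0.0, "twist": 1.0},
  {"claw": 1.0, "dx": 0.0, "dy": 0.0, "dz": 0.0, "twist": 1.0},
  {"claw": 1.0, "dx": 0.0, "dy": 0.0, "dz": 0.0, "twist": 1.0},
  {"claw": 1.0, "dx": 0.0, "dy": 0.0, "dz": 0.0, "twist": 1.0},
  {"claw": 1.0, "dx": 0.0, "dy": 0.0, "dz": 0.0, "twist": 1.0},
  {"claw": 1.0, "dx": 0.0, "dy": 0.0, "dz": 0.0, "twist": 1.0},
  {"claw": 1.0, "dx": 0.0, "dy": 0.0, "dz": 0.0, "twist": 1.0},
])

```text
t: 19.15
tool_pos: [0.6236, 0.1259, 0.1302]
eef_rot: [0.0, 0.65, 0.76, 0.0]
force: [-0.7, -0.6, 6.3]
gripper_width: 0.025
grip_force: 20.0
```

```bash
python3 f1.py 1
```

```text
t 19.15 eff6 -0.1283 tz 0.1491 j6 -0.0649 v6 0.1736
t 19.20 eff6 0.0325 tz 0.0605 j6 -0.0640 v6 -0.0308
```

Contact is felt: effort is up 0.024 N m, about 15 N, rising 0.0023 per degree. Another 9° gives about 28 N.

>>> play_rows([
  {"claw": 1.0, "dx": 0.0, "dy": 0.0, "dz": 0.0, "twist": 1.0},
  {"claw": 1.0, "dx": 0.0, "dy": 0.0, "dz": 0.0, "twist": 1.0},
  {"claw": 1.0, "dx": 0.0, "dy": 0.0, "dz": 0.0, "twist": 1.0},
  {"claw": 1.0, "dx": 0.0, "dy": 0.0, "dz": 0.0, "twist": 1.0},
  {"claw": 1.0, "dx": 0.0, "dy": 0.0, "dz": 0.0, "twist": 1.0},
  {"claw": 1.0, "dx": 0.0, "dy": 0.0, "dz": 0.0, "twist": 1.0},
  {"claw": 1.0, "dx": 0.0, "dy": 0.0, "dz": 0.0, "twist": 1.0},
  {"claw": 1.0, "dx": 0.0, "dy": 0.0, "dz": 0.0, "twist": 1.0},
])

```text
t: 20.0
tool_pos: [0.6236, 0.1259, 0.1302]
eef_rot: [0.0, 0.701, 0.713, 0.0]
force: [-0.2, -0.5, 4.8]
gripper_width: 0.0255
grip_force: 20.0
```

```bash
python3 f1.py 2
```

```text
t 20.00 eff6 -0.1101 tz 0.1272 j6 0.0747 v6 0.1744
t 20.05 eff6 0.0508 tz 0.1123 j6 0.0756 v6 -0.0316
t 20.10 eff6 0.2214 tz 0.0829 j6 0.0745 v6 -0.0145
```

>>> play_rows([
  {"claw": 1.0, "dx": 0.0, "dy": 0.0, "dz": 0.0, "twist": 1.0},
  {"claw": 1.0, "dx": 0.0, "dy": 0.0, "dz": 0.0, "twist": 1.0},
  {"claw": 1.0, "dx": 0.0, "dy": 0.0, "dz": 0.0, "twist": 0.0},
  {"claw": 1.0, "dx": 0.0, "dy": 0.0, "dz": 0.0, "twist": 0.0},
  {"claw": 1.0, "dx": 0.0, "dy": 0.0, "dz": 0.0, "twist": 0.0},
  {"claw": 0.4, "dx": 0.0, "dy": 0.0, "dz": 0.0, "twist": 0.0},
  {"claw": 0.4, "dx": 0.0, "dy": 0.0, "dz": 0.0, "twist": 0.0},
  {"claw": 0.4, "dx": 0.0, "dy": 0.0, "dz": 0.0, "twist": 0.0},
])

```text
t: 20.9
tool_pos: [0.6229, 0.126, 0.1292]
eef_rot: [-0.0, 0.714, 0.7, -0.0]
force: [1.1, -0.6, 0.4]
gripper_width: 0.0453
grip_force: 0.0
```

>>> play_rows([
  {"claw": 0.4, "dx": 0.0, "dy": 0.0, "dz": -0.01, "twist": 0.0},
  {"claw": 0.4, "dx": 0.0, "dy": 0.0, "dz": -0.02, "twist": 0.0},
  {"claw": 0.4, "dx": 0.0, "dy": 0.0, "dz": -0.03, "twist": 0.0},
  {"claw": 0.4, "dx": 0.0, "dy": 0.0, "dz": -0.03, "twist": 0.0},
  {"claw": 0.4, "dx": 0.0, "dy": 0.0, "dz": 0.0, "twist": 0.0},
  {"claw": 0.4, "dx": 0.0, "dy": 0.0, "dz": 0.0, "twist": 0.0},
])

```text
t: 21.5
tool_pos: [0.6238, 0.126, 0.2207]
eef_rot: [0.001, 0.714, 0.7, 0.001]
force: [-0.3, 0.6, 0.3]
gripper_width: 0.0526
grip_force: 0.0
```

```bash
python3 - <<'E'
from h import *
grab('side','s5.png');grab('scene','sc5.png')
a=cv2.resize(cv2.imread('pics/s5.png')[210:320,160:300],None,fx=4,fy=4,interpolation=3)[:310]
b=cv2.resize(cv2.imread('pics/sc5.png')[205:275,260:400],None,fx=4,fy=4,interpolation=3)
cv2.imwrite('pics/c5.png',np.vstack([a,b]))
E
```

```text
(no output)
```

View pics/c5.png

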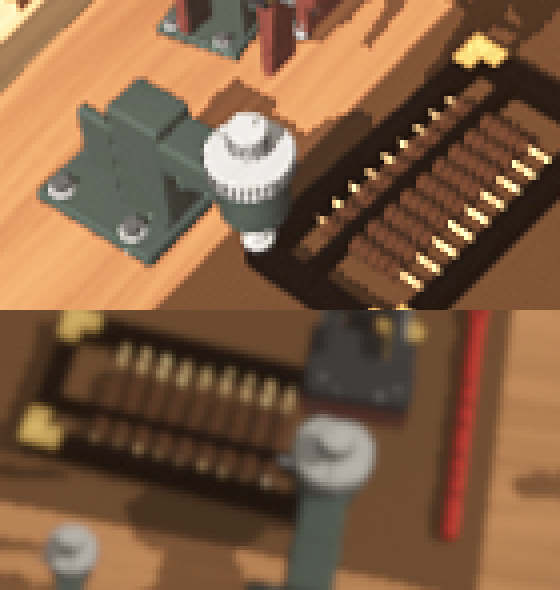

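The foot at (260,240) sits on the bare corner, the suanpan and ring are undisturbed, and the gripper is clear. Handing in.

```bash
python3 -c "
from station import manip
print(manip.finish_job())"
```

```text
the job is handed in; nothing more can be done
None
```

I handed the job in: the bare corner lies under the press foot, centred to about 2 mm by my camera measurements, and held with an estimated 29 N by feel. In the last pictures the ring looked unmoved and the gripper was clear. The hand-in returned no verdict.

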